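# Put the stacked check weights back into their case

### The job

The scale check is done and the four stainless steel weights have been left in a stack on the table. Take the stack apart and put each weight back, knob up, into the well of the wooden case that is made for its size, standing flat on the well's floor. Lower the weights into place: never drop them or tip them over.

Things in the scene. Friction and masses are not known exactly. Their poses are not given: they have to be found in the camera images.
- weight_50: The smallest of four stainless steel weights (0.05 kg), at the top of the stack at the start. Body 26 mm across, 20 mm high; above it a narrower neck 4 mm high, then the grip knob, 12 mm across, 11 mm high. A recess underneath, 19 mm wide, 16.5 mm deep, fits over the knob of the weight below (2.5 mm play all round), so it lifts straight up. Origin: centre of the underside; z up.
- weight_100: The second smallest of four stainless steel weights (0.1 kg), second from the top at the start. Body 42 mm across, 21 mm high; above it a narrower neck 4 mm high, then the grip knob, 14 mm across, 11 mm high. A recess underneath, 23 mm wide, 16.5 mm deep, fits over the knob of the weight below (2.5 mm play all round), so it lifts straight up. Origin: centre of the underside; z up.
- weight_200: The second largest of four stainless steel weights (0.2 kg), third from the top at the start. Body 58 mm across, 22 mm high; above it a narrower neck 4 mm high, then the grip knob, 18 mm across, 11 mm high. A recess underneath, 27 mm wide, 16.5 mm deep, fits over the knob of the weight below (2.5 mm play all round), so it lifts straight up. Origin: centre of the underside; z up.
- weight_500: The largest of four stainless steel weights (0.5 kg), at the bottom of the stack, standing on the table at the start. Body 74 mm across, 24 mm high; above it a narrower neck 4 mm high, then the grip knob, 22 mm across, 11 mm high. A recess underneath, 27 mm wide, 16.5 mm deep, is empty at the start. Origin: centre of the underside; z up.
- well_50: Home of weight_50: fixed square wooden insert, 98 x 98 x 18 mm, in one quarter of the case, with the smallest of four round felt-floored wells, 34 mm wide at the floor, flaring to 42 mm at the mouth. A larger weight does not go in. Origin: centre of the insert's underside; z up; the well is centred on it, floor 6 mm, mouth 18 mm above the origin.
- well_100: Home of weight_100: fixed square wooden insert, 98 x 98 x 18 mm, in one quarter of the case, with the second smallest of four round felt-floored wells, 50 mm wide at the floor, flaring to 58 mm at the mouth. A larger weight does not go in. Origin: centre of the insert's underside; z up; the well is centred on it, floor 6 mm, mouth 18 mm above the origin.
- well_200: Home of weight_200: fixed square wooden insert, 98 x 98 x 18 mm, in one quarter of the case, with the second largest of four round felt-floored wells, 66 mm wide at the floor, flaring to 74 mm at the mouth. A larger weight does not go in. Origin: centre of the insert's underside; z up; the well is centred on it, floor 6 mm, mouth 18 mm above the origin.
- well_500: Home of weight_500: fixed square wooden insert, 98 x 98 x 18 mm, in one quarter of the case, with the largest of four round felt-floored wells, 82 mm wide at the floor, flaring to 90 mm at the mouth. A larger weight does not go in. Origin: centre of the insert's underside; z up; the well is centred on it, floor 6 mm, mouth 18 mm above the origin.
- weight_case: Shallow open case of pale wood, 221 x 221 mm, fixed; holds the four inserts two by two, centres 99 mm apart, each in any quarter. Walls 11 mm thick, 27 mm high, 3 mm above the inserts' tops. Origin: centre of its underside, on the table; x and y along its sides.
Not all that is in view belongs to the job. What is shaped like the weight_200 but orange or pink is not meant.

How it is judged:
By the outcome, as a careful person would: the job done as asked, in the order asked, and still so for the second after the job is handed in, with the robot touching nothing.
It also fails if it takes over 109 s, if anything falls off the work surface, if the arm or the gripper's body presses on something with over 40 N, if the wrist force passes 120 N, or if a joint passes its speed limit or range.

### The arm

A 6-joint arm with a two-finger parallel gripper is mounted at the origin on a cart in front of the work surface, level with it; the furniture and walls round the work are solid. World frame = base frame: x ahead of the robot, y to its left, z up, the work surface at z = 0. Lengths are in m, angles in rad, forces in N, time in s.
With the tool pointing down it reaches from about 0.3 to 0.85 m from the base axis. Payload 4.2 kg.
Tool frame: the origin (TCP) lies midway between the tips of the shut fingers; the grasp point (between the pads) lies 19 mm behind it (bot.tcp_to_grasp is the distance from the TCP to the grasp point, in m); z points along the fingers, y is the line along which they close (so a half turn about z gives the same grasp; the last joint's range is limited). The gripper opens to 91 mm and grips with 3 to 60 N. Pads are 32 mm wide; open, the fingers measure 118 mm over their backs; the gripper's body (76 mm by 178 mm) begins 60 mm behind the grasp point.
Start: joints at [1.175, 0.32, 1.565, -0, 1.257, -0.02], TCP at [0.211, 0.535, 0.186] pointing down, gripper open.
Joint ranges: [-3.11, 3.11], [-0.84, 2.01], [0.21, 2.61], [-1.34, 4.49], [0.05, 2.63], [-2.56, 2.56]. Speed limits (rad/s): [2.57, 2.57, 3.14, 3.14, 3.14, 3.14].

### API

Orientations are given as a unit quaternion [w, x, y, z].
In Python, from station import bot, cams, models gives the robot as it stands.
- The arm moves only by the tool drive_tool, never from a script. Its argument "series" is one flat list of numbers, 4 for each row, row after row: the shift along the tool's x, y, z in a scale on which 1.0 is 60 cm, then the turn about the tool's z in shares of 4 rad (1.0 is 4 rad). In form: [dx, dy, dz, roll, dx, dy, dz, roll, ...]. A call has 1 to 20 rows; each row is the pose to reach, as a shift and turn from the pose commanded when the call began, along the tool's axes at that moment; what a row does not reach only later rows make up. A row lasts 1/8 s, in which the tool goes at most 62.5 mm and 10.7 degrees, less where a joint would pass 70% of its speed; a pose out of reach is approached as far as the arm can. A shift or turn number past 1, either way, is cut back to 1. A call with a gripper value outside its range is refused whole. "fingers" is the finger opening in cm, from 0 to 9.12, set as the call begins (left out, the last holds). The fingers move at their own pace and stop on an object; "squeeze" is the grip in N (left out, the last holds). Time passes only in rows, so rows that repeat a pose let the fingers close. It gives the time, the measured TCP pose, the force, the opening and the grip force at its end, in the units of the state.
- bot.get_obs(): the state, without advancing time (a new reading comes with each control period).
- cams.grab_frame(name): name is "scene" or "top" or "wrist"; returns (picture, depth): 480x640x3 uint8, blue, green, red; 480x640 float32, m along the optical axis (not along the pixel's ray), 0 where there is no reading.
- cams.get_calibration(name): a dict with "fx", "fy", "cx", "cy" (pixels), "extrinsics" (4x4, takes a point from camera to world coordinates); the wrist camera has in their place "hand_eye" (4x4, takes a point from camera to tool coordinates, whose origin is the TCP and whose axes are the flange's). Camera axes: x right, y down, z forward; pixel columns grow to the right and rows downward; lengths in m; the calibration is good to about 2 mm. A picture is of the moment at which its call begins: read the wrist's pose just before it. get_calibration takes no time and is no camera call.
- bot.finish_job(): hands the job in; it is judged then, once.
Trained networks look in the newest picture that a camera, given by its name, has taken for a name from the list of things; names that differ only in an ending like _2 or _b are one class to them, and where a whole thing is asked for, a point or a joint stands for the part that bears it (a point fixed in the world has none). Each returns a list of dicts, best first, with "p" (0 to 1); they miss things now and then, are a little off and sometimes report something else, mostly with a low value. They report only what shows in the picture. A call takes as long as a camera call. They do not tell look-alikes from the thing itself.
- models.outline_of(target, camera): "region" (480x640 bool, what is visible of it) and "xy" ([column, row] in pixels, amid what is visible of it).
- models.pinpoint(target, camera): "xy" ([column, row] in pixels: a listed point, or the origin of a listed thing).
The state is a dict: "time_s": time; "qpos": joint angles; "dq": joint speeds; "joint_efforts": joint torques, N m; "tool_pos": TCP position; "eef_rot": TCP orientation; "ft_force": force on the tool from outside, world axes, zero at the start; "torque": the same for the moment, N m; "finger_gap": finger opening in m; "finger_force": force on a finger pad.
Only numpy, scipy, OpenCV 4.12 (cv2) and the standard library are available. Lean on these libraries where they do the work, as an engineer would, in place of code of your own. Each camera call takes 0.05 s, during which the arm holds its last target. There are 200 camera calls.

## Working session

There is one attempt and no reset: what is moved stays moved. The work goes in short steps, Python scripts to look and compute and a tool call to move; the robot and the scene stay as the last step left them, time stands still between calls to the robot, and variables do not carry over. Pictures are saved under pics/ and viewed, at most 14 in all, crops included, and the job is handed in when it is done.

Besides the shell and the picture viewer there is one more tool, called as name(argument=value, ...) on one line, values as JSON. drive_tool: Moves the arm, as the interface text tells. Its arguments: {"type":"object","properties":{"series":{"type":"array"},"fingers":{"type":"number"},"squeeze":{"type":"number"}},"required":["series"]}

```bash
mkdir -p pics; ls
cat > h.py <<'E'
import numpy as np, cv2
from station import bot, cams, models
from scipy.spatial.transform import Rotation as R
def T_tool():
    o=bot.get_obs(); T=np.eye(4); q=o["eef_rot"]; T[:3,:3]=R.from_quat([q[1],q[2],q[3],q[0]]).as_matrix(); T[:3,3]=o["tool_pos"]; return T
def cloud(name):
    c=cams.get_calibration(name)
    E=c["extrinsics"] if "extrinsics" in c else T_tool()@np.array(c["hand_eye"])
    E=np.array(E)
    p,d=cams.grab_frame(name)
    v,u=np.mgrid[:480,:640]
    P=np.stack([(u-c["cx"])/c["fx"]*d,(v-c["cy"])/c["fy"]*d,d],-1)@E[:3,:3].T+E[:3,3]
    P[d<=0]=np.nan
    return p,P,c,E
E
python3 - <<'E'
from h import *
a=[]
for n in("scene","top"):
    p,P,c,E=cloud(n); cv2.imwrite(f"pics/{n}0.png",p)
    print(n,E[:3,3].round(3))
    for t in("weight_50","weight_100","weight_200","weight_500","well_50","well_100","well_200","well_500","weight_case"):
        for r in models.pinpoint(t,n)[:3]:
            x,y=map(int,r["xy"]); 
            print(t,round(r["p"],2),x,y,P[min(y,479),min(x,639)].round(3))
print(bot.get_obs()["time_s"], T_tool().round(3))
E
```

```text
pics
scene [0.278 0.648 0.566]
weight_50 0.96 271 373 [0.536 0.286 0.02 ]
weight_50 0.89 306 321 [0.526 0.186 0.041]
weight_50 0.77 302 328 [0.533 0.189 0.025]
weight_100 0.96 271 373 [0.536 0.286 0.02 ]
weight_100 0.89 306 321 [0.526 0.186 0.041]
weight_100 0.77 302 328 [0.533 0.189 0.025]
weight_200 0.96 271 373 [0.536 0.286 0.02 ]
weight_200 0.89 306 321 [0.526 0.186 0.041]
weight_200 0.77 302 328 [0.533 0.189 0.025]
weight_500 0.96 271 373 [0.536 0.286 0.02 ]
weight_500 0.89 306 321 [0.526 0.186 0.041]
weight_500 0.77 302 328 [0.533 0.189 0.025]
well_50 0.77 393 229 [ 0.49  -0.184  0.011]
well_50 0.67 348 210 [ 0.615 -0.219  0.012]
well_50 0.6 356 233 [ 0.561 -0.133  0.012]
well_100 0.77 393 229 [ 0.49  -0.184  0.011]
well_100 0.67 348 210 [ 0.615 -0.219  0.012]
well_100 0.6 356 233 [ 0.561 -0.133  0.012]
well_200 0.77 393 229 [ 0.49  -0.184  0.011]
well_200 0.67 348 210 [ 0.615 -0.219  0.012]
well_200 0.6 356 233 [ 0.561 -0.133  0.012]
well_500 0.77 393 229 [ 0.49  -0.184  0.011]
well_500 0.67 348 210 [ 0.615 -0.219  0.012]
well_500 0.6 356 233 [ 0.561 -0.133  0.012]
top [0.462 
[... 499 characters left out ...]
00 0.8 239 254 [0.544 0.158 0.097]
well_50 0.85 434 217 [ 0.623 -0.221  0.011]
well_50 0.82 459 260 [ 0.536 -0.27   0.008]
well_50 0.81 417 280 [ 0.497 -0.184  0.013]
well_100 0.85 434 217 [ 0.623 -0.221  0.011]
well_100 0.82 459 260 [ 0.536 -0.27   0.008]
well_100 0.81 417 280 [ 0.497 -0.184  0.013]
well_200 0.85 434 217 [ 0.623 -0.221  0.011]
well_200 0.82 459 260 [ 0.536 -0.27   0.008]
well_200 0.81 417 280 [ 0.497 -0.184  0.013]
well_500 0.85 434 217 [ 0.623 -0.221  0.011]
well_500 0.82 459 260 [ 0.536 -0.27   0.008]
well_500 0.81 417 280 [ 0.497 -0.184  0.013]
1.0 [[-0.93   0.367  0.     0.211]
 [ 0.367  0.93   0.     0.535]
 [-0.     0.    -1.     0.186]
 [ 0.     0.     0.     1.   ]]
```

View pics/top0.png

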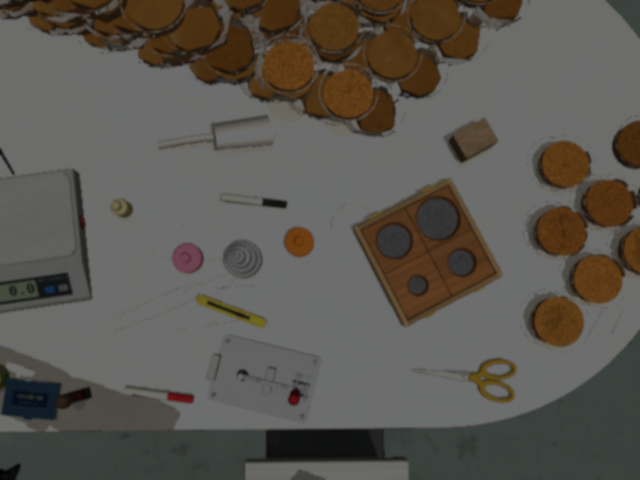

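View pics/scene0.png

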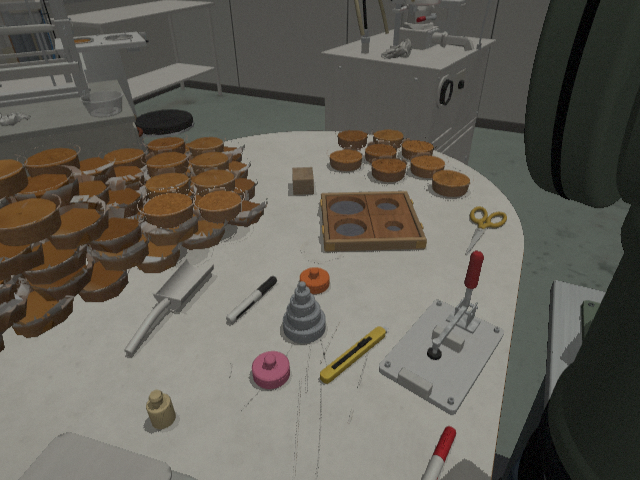

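The top view shows the grey stack at (242,258) between the pink (187,257) and orange (298,241) look-alikes. Only the grey tower is meant. The case is at (427,252), with wells 500 at (438,217), 200 at (394,240), 100 at (461,262) and 50 at (418,285). I'll measure these now.

```bash
cat >> h.py <<'E'
def onplane(u,v,z,c,E):
    d=np.array([(u-c["cx"])/c["fx"],(v-c["cy"])/c["fy"],1.])@E[:3,:3].T
    return E[:3,3]+d*((z-E[2,3])/d[2])
def wells(p,c,E,bbox=None,debug=None):
    hsv=cv2.cvtColor(p,cv2.COLOR_BGR2HSV)
    m=(hsv[...,1]<90).astype(np.uint8)
    if bbox is not None:
        k=np.zeros_like(m); cv2.fillConvexPoly(k,np.int32(bbox),1); m&=k
    m=cv2.morphologyEx(m,cv2.MORPH_OPEN,np.ones((3,3),np.uint8))
    out=[]
    for ct in cv2.findContours(m,cv2.RETR_EXTERNAL,cv2.CHAIN_APPROX_NONE)[0]:
        if cv2.contourArea(ct)<100: continue
        W=np.array([onplane(u,v,.006,c,E)[:2] for u,v in ct[:,0]])
        (x,y),r=cv2.minEnclosingCircle(W.astype(np.float32)*1000)
        M=W.mean(0)
        out.append((round(2*r,1),round(x/1000,4),round(y/1000,4),M.round(4),np.linalg.norm(W-M,axis=1).mean().round(4)*2))
    return sorted(out,key=lambda a:-a[0])
E
python3 - <<'E'
from h import *
p,P,c,E=cloud("top")
for w in wells(p,c,E,[(362,232),(447,188),(491,268),(408,317)]): print(w)
roi=P[225:295,205:280].reshape(-1,3); roi=roi[np.linalg.norm(roi[:,:2]-[.543,.155],axis=1)<.06]
for lo,hi in((.018,.03),(.04,.05),(.062,.071),(.08,.09),(.096,.108)):
    s=roi[(roi[:,2]>lo)&(roi[:,2]<hi)]; 
    if len(s): (x,y),r=cv2.minEnclosingCircle((s[:,:2]*1000).astype(np.float32)); print(lo,len(s),s[:,2].mean().round(4),s.mean(0).round(4),x,y,2*r)
for n,(u,v) in dict(pink=(187,257),orange=(298,241)).items(): print(n,onplane(u,v,.03,c,E).round(3))
g=cams.get_calibration("wrist"); print(np.round(g["hand_eye"],3),g["fx"])
z=P[...,2]; print("tall", [(x.round(2)) for x in [np.nanmax(z[340:420,210:325]),np.nanmax(z[290:330,190:270]),np.nanmax(z[180:330,350:500])]])
E
```

```text
(83.7, 0.6207, -0.2281, array([ 0.6207, -0.2278]), np.float64(0.0814))
(67.8, 0.5758, -0.1392, array([ 0.5758, -0.1395]), np.float64(0.0656))
(51.2, 0.5318, -0.2734, array([ 0.5321, -0.2732]), np.float64(0.0492))
(34.8, 0.4871, -0.1844, array([ 0.4868, -0.1845]), np.float64(0.0328))
0.018 376 0.0241 [0.5359 0.1592 0.0241] 540.172607421875 162.19520568847656 74.27945709228516
0.04 296 0.0458 [0.5372 0.1578 0.0458] 540.6670532226562 161.16651916503906 58.350364685058594
0.062 210 0.0669 [0.5414 0.1588 0.0669] 541.5662841796875 161.31410217285156 42.28179168701172
0.08 114 0.0861 [0.54   0.1615 0.0861] 540.6621704101562 162.40670776367188 25.919553756713867
0.096 32 0.101 [0.5408 0.1617 0.101 ] 540.6464233398438 162.0355682373047 11.423869132995605
pink [0.544 0.269 0.03 ]
orange [0.574 0.052 0.03 ]
[[-0.    -0.958 -0.288  0.081]
 [ 1.     0.    -0.002  0.001]
 [ 0.002 -0.288  0.958 -0.198]
 [ 0.     0.     0.     1.   ]] 332.66970951691474
tall [np.float64(0.17), np.float64(0.02), np.float64(0.03)]
```

The manual's scale: shifts go in shares of 60 cm and turns go in shares of 4 rad. Converting my numbers, -44.4 cm is -0.74, -40 cm is -0.6667, -0.376 rad is -0.094.

drive_tool(series=[-0.1333,-0.0667,0.005,-0.02,-0.3333,-0.1667,0.0133,-0.05,-0.5333,-0.2667,0.02,-0.075,-0.6667,-0.3333,0.0267,-0.094,-0.74,-0.3767,0.0267,-0.094,-0.74,-0.3767,0.0267,-0.094,-0.74,-0.3767,0.0267,-0.094,-0.74,-0.3767,0.0267,-0.094,-0.74,-0.3767,0.0267,-0.094,-0.74,-0.3767,0.0267,-0.094,-0.74,-0.3767,0.0267,-0.094,-0.74,-0.3767,0.0267,-0.094], fingers=3.5, squeeze=20)

```text
time_s: 2.55
tool_pos: [0.5404, 0.1629, 0.1703]
eef_rot: [0.0, -0.001, 1.0, 0.0]
ft_force: [-0.6, -0.2, 0.3]
finger_gap: 0.035
finger_force: 0.0
```

```bash
cat >> h.py <<'E'
def rings(P,cx,cy):
    roi=P.reshape(-1,3); roi=roi[np.linalg.norm(roi[:,:2]-[cx,cy],axis=1)<.06]
    for lo,hi in((.018,.03),(.04,.05),(.062,.071),(.08,.09),(.096,.108)):
        s=roi[(roi[:,2]>lo)&(roi[:,2]<hi)]
        if len(s): (x,y),r=cv2.minEnclosingCircle((s[:,:2]*1000).astype(np.float32)); print(lo,len(s),s.mean(0).round(4),np.round([x,y,2*r],1))
E
python3 - <<'E'
from h import *
p,P,c,E=cloud("wrist"); cv2.imwrite("pics/w1.png",p)
rings(P,.541,.162); o=bot.get_obs(); print(o["time_s"],o["qpos"].round(2) if hasattr(o["qpos"],'round') else o["qpos"]); print(T_tool().round(4))
E
```

```text
0.018 1054 [0.5281 0.1667 0.0229] [543.5 164.9  74.2]
0.04 934 [0.5333 0.1637 0.0448] [544.1 164.   58.1]
0.062 755 [0.5405 0.1633 0.0658] [545.1 164.3  42.2]
0.08 477 [0.5418 0.1651 0.0856] [544.2 165.   26.1]
0.096 161 [0.5435 0.1649 0.1004] [544.2 165.   12.2]
2.6 [ 0.27  0.31  1.61  0.    1.21 -1.3 ]
[[-1.000e+00 -2.000e-03  3.000e-04  5.405e-01]
 [-2.000e-03  1.000e+00  2.000e-04  1.627e-01]
 [-3.000e-04  2.000e-04 -1.000e+00  1.703e-01]
 [ 0.000e+00  0.000e+00  0.000e+00  1.000e+00]]
```

View pics/w1.png

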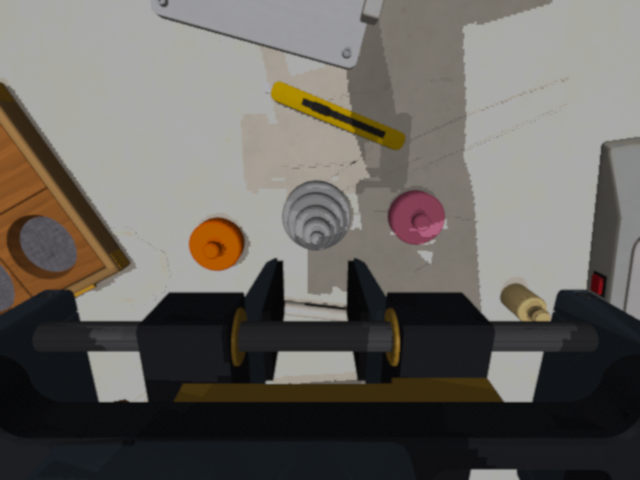

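The wrist view shows the stack at (316,215), with its knob at (316,238), between orange (216,243) and pink (417,217). The fingertips are at (280,262) and (350,262). The two cameras differ by about 3 mm, so I'll use the visible fingertips to check the hand-eye calibration.

Run:
```python
from h import *
p,P,c,E=cloud("wrist"); T=T_tool(); Q=(P-T[:3,3])@T[:3,:3]
m=(np.abs(Q[...,1])<.06)&(np.abs(Q[...,0])<.03)&(Q[...,2]<.003)&(Q[...,2]>-.04)
for s in(-1,1):
    S=Q[m&(np.sign(Q[...,1])==s)]
    print(s,len(S),np.percentile(S,[0,2,50,98,100],axis=0).round(4).tolist())
    t=S[S[:,2]>-.008]; print(" tip",len(t),t.min(0).round(4),t.max(0).round(4))
H=np.linalg.inv(np.array(c["hand_eye"]))
for q in((0,0,0),(0,.0175,0),(0,-.0175,0),(.016,.0175,0),(-.016,.0175,0)):
    a=H[:3,:3]@q+H[:3,3]; print(q,(c["fx"]*a[0]/a[2]+c["cx"]).round(1),(c["fy"]*a[1]/a[2]+c["cy"]).round(1))
cv2.imwrite("pics/w2.png",cv2.resize(p[200:320,240:400],None,fx=5,fy=5))
```

```text
-1 274 [[-0.0162, -0.0253, -0.04], [-0.0145, -0.0246, -0.0398], [0.015, -0.0167, -0.0343], [0.0172, -0.0163, -0.0275], [0.0175, -0.0162, -0.0267]]Traceback (most recent call last):
  File "<stdin>", line 7, in <module>
    return umr_minimum(a, axis, None, out, keepdims, initial, where)
ValueError: zero-size array to reduction operation minimum which has no identity
```

Run:
```python
from h import *
p,P,c,E=cloud("wrist"); T=T_tool(); Q=(P-T[:3,3])@T[:3,:3]
m=(np.abs(Q[...,1])<.06)&(np.abs(Q[...,0])<.03)&(Q[...,2]<.003)&(Q[...,2]>-.06)
for s in(-1,1):
    S=Q[m&(np.sign(Q[...,1])==s)]
    print(s,len(S),np.percentile(S,[0,2,50,98,100],axis=0).round(4).tolist())
H=np.linalg.inv(np.array(c["hand_eye"]))
for q in((0,0,0),(0,.0175,0),(0,-.0175,0),(.016,.0175,0),(-.016,.0175,0)):
    a=H[:3,:3]@q+H[:3,3]; print(q,(c["fx"]*a[0]/a[2]+c["cx"]).round(1),(c["fy"]*a[1]/a[2]+c["cy"]).round(1))
cv2.imwrite("pics/w2.png",cv2.resize(p[200:320,240:400],None,fx=5,fy=5))
```

```text
-1 837 [[-0.0164, -0.0275, -0.06], [-0.012, -0.0259, -0.0595], [0.0153, -0.018, -0.0461], [0.0172, -0.0162, -0.0283], [0.0175, -0.016, -0.0262]]
1 840 [[-0.0162, 0.0187, -0.06], [-0.0116, 0.0188, -0.0595], [0.0153, 0.0205, -0.0458], [0.0172, 0.0283, -0.0285], [0.0176, 0.0295, -0.0262]]
(0, 0, 0) 313.8 267.5
(0, 0.0175, 0) 341.2 267.5
(0, -0.0175, 0) 286.4 267.5
(0.016, 0.0175, 0) 341.8 243.7
(-0.016, 0.0175, 0) 340.7 290.3
```

View pics/w2.png

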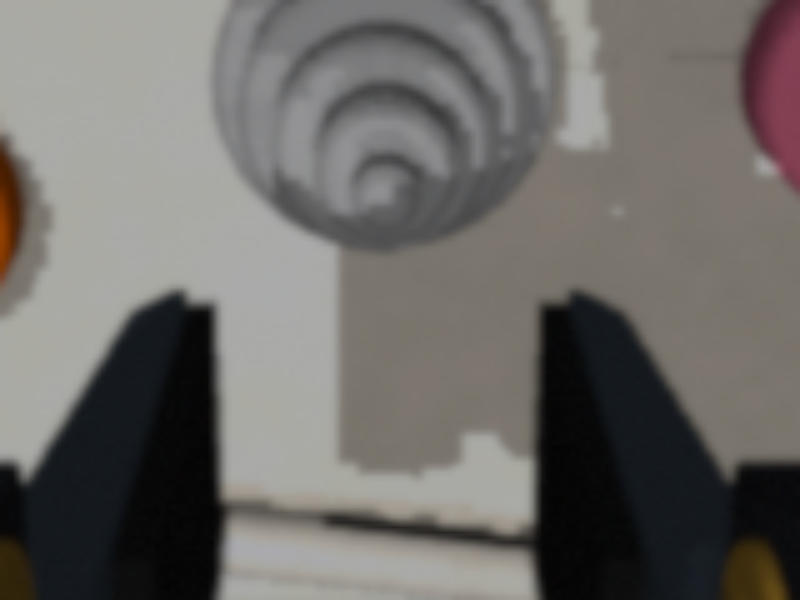

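The knob is at about (316,237), and the finger gap is centred at column 315. The finger check suggests the wrist camera's y reads about 1.5 mm too high, so I'll aim for x 0.5425, y 0.1635.

To row units: 8 cm is 0.1333, 0.07 cm is 0.0012.

drive_tool(series=[-0.0033,0.0012,0.0333,0,-0.0033,0.0012,0.0667,0,-0.0033,0.0012,0.1,0,-0.0033,0.0012,0.12,0,-0.0033,0.0012,0.1333,0,-0.0033,0.0012,0.1333,0,-0.0033,0.0012,0.1333,0])

```text
time_s: 3.58
tool_pos: [0.5436, 0.1626, 0.0907]
eef_rot: [0.001, -0.0, 1.0, 0.0]
ft_force: [0.3, 0.4, 0.9]
finger_gap: 0.0353
finger_force: 0.0
```

drive_tool(series=[0,0,0,0,0,0,0,0,0,0,0,0,0,0,0,0], fingers=0, squeeze=12)

```text
time_s: 4.08
tool_pos: [0.5431, 0.1624, 0.0901]
eef_rot: [0.0, -0.0, 1.0, 0.0]
ft_force: [0.5, -0.0, -0.1]
finger_gap: 0.0005
finger_force: 0.0
```

Run:
```python
from h import *
p,P,c,E=cloud("wrist"); cv2.imwrite("pics/w3.png",p[150:390,160:480])
rings(P,.541,.162); print(T_tool()[:3,3].round(4))
```

```text
0.018 1640 [0.5255 0.1665 0.0229] [543.4 165.   74.3]
0.04 1523 [0.5314 0.1638 0.0448] [544.  164.1  58.1]
0.062 1144 [0.5366 0.1638 0.0658] [544.8 164.4  42.2]
0.08 455 [0.5362 0.1659 0.0852] [543.5 165.1  25.8]
0.096 38 [0.5432 0.1635 0.1005] [543.8 163.5  12.3]
[0.5431 0.1624 0.0901]
```

View pics/w3.png

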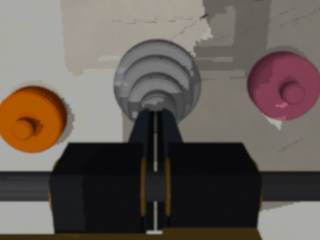

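The fingers closed on nothing, so I need a closer look.

Run:
```python
from h import *
p,P,c,E=cloud("wrist"); 
z=P[225:300:5,300:332:4]; 
for r in range(15): print(225+5*r,[(round(a[0]*1000),round(a[2]*1000)) if a[0]==a[0] else None for a in z[r]])
a=cv2.resize(p[220:310,260:380],None,fx=6,fy=6,interpolation=cv2.INTER_CUBIC); cv2.imwrite("pics/w4.png",cv2.convertScaleAbs(a,alpha=1.8))
```

```text
225 [(527, 45), (526, 49), (525, 54), (524, 55), (524, 57), (524, 56), (525, 53), (526, 48)]
230 [(528, 55), (526, 63), (525, 65), (526, 64), (525, 65), (525, 65), (526, 64), (526, 64)]
235 [(529, 64), (529, 66), (529, 66), (529, 66), (529, 66), (529, 65), (529, 66), (529, 66)]
240 [(532, 67), (532, 66), (533, 65), (532, 67), (531, 69), (531, 69), (532, 66), (533, 65)]
245 [(536, 66), (535, 68), (533, 75), (532, 79), (532, 78), (532, 79), (532, 79), (533, 74)]
250 [(540, 66), (536, 78), (533, 84), (533, 85), (533, 86), (533, 86), (533, 85), (533, 85)]
255 [(539, 77), (537, 84), (536, 86), (536, 86), (536, 86), (537, 85), (536, 85), (536, 85)]
260 [(540, 84), (526, 120), (527, 120), (540, 85), (539, 86), (540, 86), (526, 120), (527, 120)]
265 [(526, 128), (527, 127), (526, 128), (528, 124), (539, 97), (527, 125), (527, 127), (526, 128)]
270 [(526, 134), (526, 135), (526, 135), (528, 131), (540, 101), (528, 130), (527, 133), (526, 135)]
275 [(526, 141), (527, 140), (526, 141), (528, 137), (544, 100), (528, 137), (526, 140), (527, 140)]
280 [(527, 146), (527, 146), (528, 142), (528, 143), (547, 102), (528, 142), (526, 146), (526, 147)]
285 [(527, 151), (526, 152), (528, 148), (528, 148), (598, 0), (528, 148), (527, 151), (527, 151)]
290 [(526, 157), (526, 157), (528, 153), (528, 154), (604, -2), (528, 154), (526, 157), (527, 156)]
295 [(506, 202), (526, 162), (528, 158), (528, 158), (609, -1), (528, 158), (526, 162), (505, 203)]
```

View pics/w4.png

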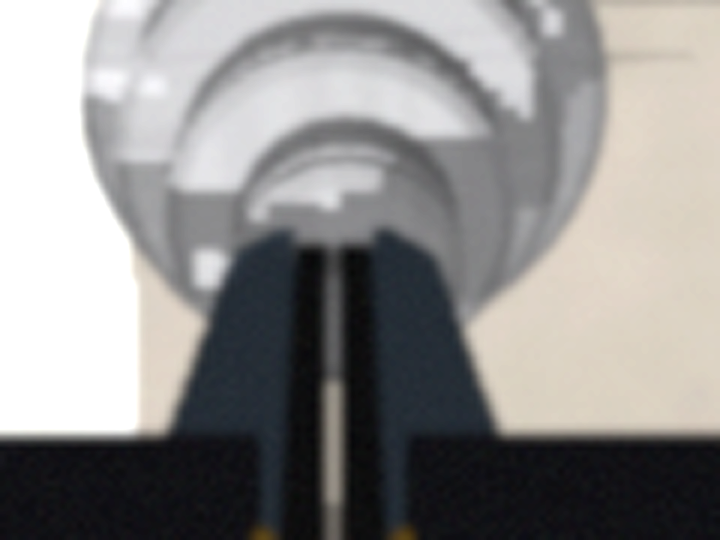

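Run:
```python
from h import *
o=bot.get_obs(); print({k:np.round(o[k],4).tolist() for k in o})
p,P,c,E=cloud("wrist"); T=T_tool(); Q=(P-T[:3,3])@T[:3,:3]
for v in (264,270,280,290): print(v,[(round(1e3*a[1],1),round(1e3*a[2])) for a in Q[v,305:326]])
```

```text
{'time_s': 4.175, 'qpos': [0.2703, 0.3838, 1.7252, 0.0001, 1.0325, -1.3008], 'dq': [-0.0012, 0.0009, -0.0004, 0.0026, -0.0014, -0.001], 'joint_efforts': [-0.0003, -42.0473, -20.5626, -0.0119, 0.0843, -0.0], 'tool_pos': [0.5431, 0.1624, 0.0901], 'eef_rot': [0.0, -0.0001, 1.0, 0.0], 'ft_force': [-0.3627, 0.2288, -0.1387], 'torque': [0.0591, -0.0085, -0.0478], 'finger_force': 0.0, 'finger_gap': 0.0008}
264 [(np.float64(-4.3), -37), (np.float64(-3.9), -36), (np.float64(-3.3), -37), (np.float64(-2.8), -35), (np.float64(-2.5), -28), (np.float64(-1.8), -32), (np.float64(-1.3), -33), (np.float64(-0.8), -32), (np.float64(-0.2), -33), (np.float64(0.3), -32), (np.float64(0.8), -5), (np.float64(1.4), -6), (np.float64(1.9), -33), (np.float64(2.4), -32), (np.float64(3.0), -32), (np.float64(3.5), -32), (np.float64(4.0), -31), (np.float64(4.6), -28), (np.float64(5.0), -37), (np.float64(5.5), -36), (np.float64(6.0), -37)]
270 [(np.float64(-4.1), -45), (np.float64(-3.6), -45), (np.float64(-3.1), -44), (np.float64(-2.6), -44), (np.float64(-2.2), -42), (np.float64(-1.7), -41), (np.float64(-1.2), -41), (
[... 669 characters left out ...]
oat64(2.3), -53), (np.float64(2.8), -52), (np.float64(3.2), -53), (np.float64(3.7), -53), (np.float64(4.2), -53), (np.float64(4.7), -52), (np.float64(5.0), -57), (np.float64(5.5), -56)]
290 [(np.float64(-3.4), -67), (np.float64(-3.0), -66), (np.float64(-2.6), -67), (np.float64(-2.2), -63), (np.float64(-1.8), -62), (np.float64(-1.3), -64), (np.float64(-0.9), -64), (np.float64(-0.4), -64), (np.float64(0.0), -63), (np.float64(0.4), -63), (np.float64(0.5), 92), (np.float64(1.5), 91), (np.float64(1.8), -63), (np.float64(2.2), -64), (np.float64(2.7), -64), (np.float64(3.1), -64), (np.float64(3.5), -64), (np.float64(4.0), -64), (np.float64(4.4), -64), (np.float64(4.8), -67), (np.float64(5.3), -65)]
```

To row units: 1.4 cm is 0.0233, 0.7 cm is 0.0117.

drive_tool(series=[0,0,0,0,0,0,0,0,0,0.0017,0,0,0,0.0017,0.0117,0,0,0.0017,0.0233,0,0,0.0017,0.0233,0], fingers=4.2)

```text
time_s: 4.97
tool_pos: [0.5424, 0.1632, 0.0751]
eef_rot: [-0.001, -0.0, 1.0, -0.0]
ft_force: [-0.3, 0.7, 0.8]
finger_gap: 0.0419
finger_force: 0.0
```

Run:
```python
from h import *
print("t2g",bot.tcp_to_grasp)
p,P,c,E=cloud("wrist"); T=T_tool(); Q=(P-T[:3,3])@T[:3,:3]; print(T[:3,3].round(4))
rings(P,.541,.162)
m=(np.abs(Q[...,1])<.06)&(np.abs(Q[...,0])<.02)&(Q[...,2]<-.02)&(Q[...,2]>-.06)
for s in(-1,1):
    S=Q[m&(np.sign(Q[...,1])==s)]; print(S[S[:,2].argmax()].round(4), S.min(0).round(4),S.max(0).round(4))
a=cv2.resize(p[210:330,240:400],None,fx=4,fy=4,interpolation=cv2.INTER_CUBIC); cv2.imwrite("pics/w5.png",cv2.convertScaleAbs(a,alpha=1.8))
```

```text
t2g 0.0188
[0.5428 0.1633 0.0755]
0.018 1783 [0.5244 0.1667 0.0229] [543.3 165.   74.1]
0.04 1705 [0.531  0.1639 0.0448] [543.9 164.2  58. ]
0.062 1359 [0.5374 0.1634 0.0658] [545.  164.5  42.5]
0.08 945 [0.5403 0.1649 0.0855] [544.  165.2  26.6]
0.096 605 [0.5399 0.165  0.1021] [537.2 164.8  62.2]
[ 0.0016 -0.0033 -0.0202] [-0.0167 -0.0309 -0.06  ] [ 0.0177 -0.0004 -0.0202]
[ 0.0029  0.0059 -0.0203] [-0.0168  0.0001 -0.06  ] [ 0.0178  0.0327 -0.0203]
```

View pics/w5.png

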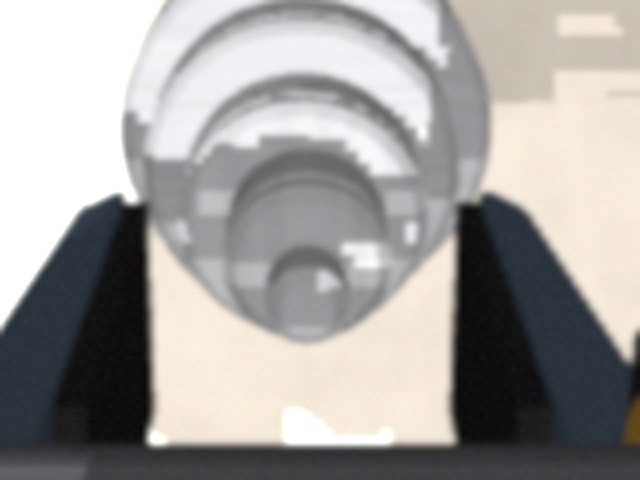

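The knob is at (316,282), centred between the open fingers. Their tips show about 26 mm behind the reported TCP, which explains why they shut above the knob. I'll go lower and close again.

To row units: 1.1 cm is 0.0183, 0.6 cm is 0.01.

drive_tool(series=[0,0,0.01,0,0,0,0.0183,0,0,0,0.0183,0,0,0,0.0183,0])

```text
time_s: 5.52
tool_pos: [0.5432, 0.1634, 0.0651]
eef_rot: [0.0, -0.0, 1.0, 0.0]
ft_force: [0.0, -0.1, -0.0]
finger_gap: 0.0425
finger_force: 0.0
```

drive_tool(series=[0,0,0,0,0,0,0,0,0,0,0,0,0,0,0,0,0,0,0,0], fingers=0, squeeze=12)

```text
time_s: 6.15
tool_pos: [0.5432, 0.1634, 0.0651]
eef_rot: [0.0, -0.0, 1.0, 0.0]
ft_force: [-0.2, 0.6, -0.7]
finger_gap: 0.0112
finger_force: 12.0
```

To row units: -34.6 cm is -0.5767, -1.5 cm is -0.025.

drive_tool(series=[0,0,-0.0083,0,0,0,-0.025,0,0,0,-0.05,0,0,0,-0.075,0,0.0033,-0.0333,-0.0833,0,0.0133,-0.1,-0.0833,0,0.0267,-0.1833,-0.0833,0,0.0417,-0.2667,-0.0833,0,0.055,-0.35,-0.0833,0,0.0683,-0.4333,-0.0833,0,0.08,-0.5167,-0.0667,0,0.0867,-0.5583,-0.0333,0,0.09,-0.5767,-0.0167,0,0.09,-0.5767,-0.0083,0,0.09,-0.5767,-0.0083,0,0.09,-0.5767,-0.0083,0])

```text
time_s: 8.15
tool_pos: [0.4898, -0.1818, 0.0706]
eef_rot: [0.0, -0.001, 1.0, -0.0]
ft_force: [-0.5, 0.0, -0.1]
finger_gap: 0.0112
finger_force: 12.0
```

Run:
```python
from h import *
p,P,c,E=cloud("wrist"); print(T_tool()[:3,3].round(4),bot.get_obs()["finger_gap"])
cv2.imwrite("pics/w6.png",cv2.convertScaleAbs(p,alpha=1.5))
p,P,c,E=cloud("top"); cv2.imwrite("pics/t6.png",p)
p,P,c,E=cloud("scene"); cv2.imwrite("pics/s6.png",p)
```

```text
[ 0.4898 -0.1819  0.0706] 0.011375838330388906
```

View pics/w6.png

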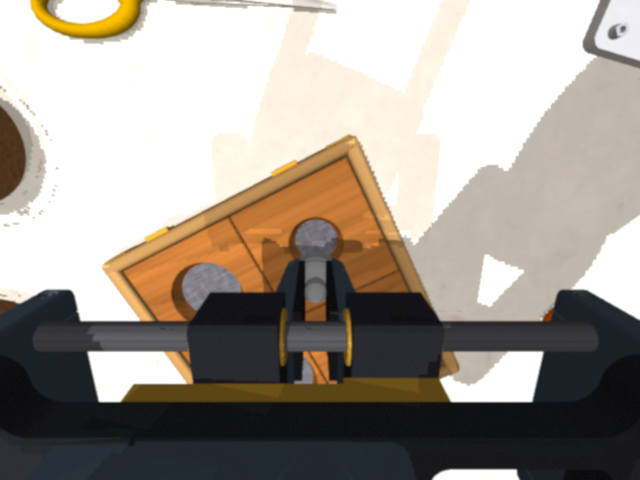

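The weight is held upright at (316,275). Well_50 is at (317,238) and well_100 at (212,288). I'll measure the wells from the wrist camera too.

Run:
```python
from h import *
p,P,c,E=cloud("wrist")
for w in wells(p,c,E,[(280,205),(355,205),(360,258),(280,258)]): print(w)
m=P[208:262,285:350]
# depth: mouth/floor points
f=m.reshape(-1,3); f=f[(f[:,2]<.009)&(f[:,2]>-.002)]; (x,y),r=cv2.minEnclosingCircle((f[:,:2]*1000).astype(np.float32)); print(len(f),f[:,2].mean(),x,y,2*r)
```

```text
(37.5, 0.4926, -0.1811, array([ 0.4922, -0.1807]), np.float64(0.034))
0 nan 0.0 0.0 0.0<stdin>:6: RuntimeWarning: Mean of empty slice.
  ret = ret.dtype.type(ret / rcount)
```

To row units: 6.6 cm is 0.11, -0.05 cm is -0.0008.

drive_tool(series=[-0.0008,-0.0017,0.0167,0,-0.0008,-0.0017,0.0417,0,-0.0008,-0.0017,0.0667,0,-0.0008,-0.0017,0.0867,0,-0.0008,-0.0017,0.1,0,-0.0008,-0.0017,0.1067,0,-0.0008,-0.0017,0.11,0,-0.0008,-0.0017,0.11,0])

```text
time_s: 9.35
tool_pos: [0.4907, -0.1833, 0.0057]
eef_rot: [0.001, 0.0, 1.0, 0.0]
ft_force: [-1.5, 2.3, 11.9]
finger_gap: 0.011
finger_force: 12.0
```

To row units: 0.05 cm is 0.0008.

drive_tool(series=[0,0,0.0008,0,0,0,0.0008,0])

```text
time_s: 9.6
tool_pos: [0.4907, -0.1833, 0.0056]
eef_rot: [0.001, 0.0, 1.0, 0.0]
ft_force: [-2.9, 4.0, 15.4]
finger_gap: 0.0113
finger_force: 12.0
```

To row units: -0.15 cm is -0.0025.

drive_tool(series=[0,0,-0.0025,0,0,0,-0.0025,0])

```text
time_s: 9.85
tool_pos: [0.4904, -0.1837, 0.0057]
eef_rot: [0.001, 0.0, 1.0, -0.0]
ft_force: [-0.2, 1.1, 7.4]
finger_gap: 0.0112
finger_force: 12.0
```

Run:
```python
from h import *
p,P,c,E=cloud("wrist"); T=T_tool(); print(T[:3,3].round(4),bot.get_obs()["ft_force"])
a=cv2.resize(p[215:315,240:390],None,fx=5,fy=5,interpolation=cv2.INTER_CUBIC); cv2.imwrite("pics/w7.png",cv2.convertScaleAbs(a,alpha=1.8))
s=P[225:300,285:350].reshape(-1,3); b=s[(s[:,2]>.020)&(s[:,2]<.032)]; print(len(b),b.min(0),b.max(0),b.mean(0))
```

```text
[ 0.4904 -0.1836  0.0057] [-1.19967298  1.09971709  8.15129006]
2059 [ 0.45721966 -0.20046741  0.02001101] [ 0.48924367 -0.16289741  0.03198975] [ 0.46859401 -0.18260654  0.0243053 ]
```

View pics/w7.png

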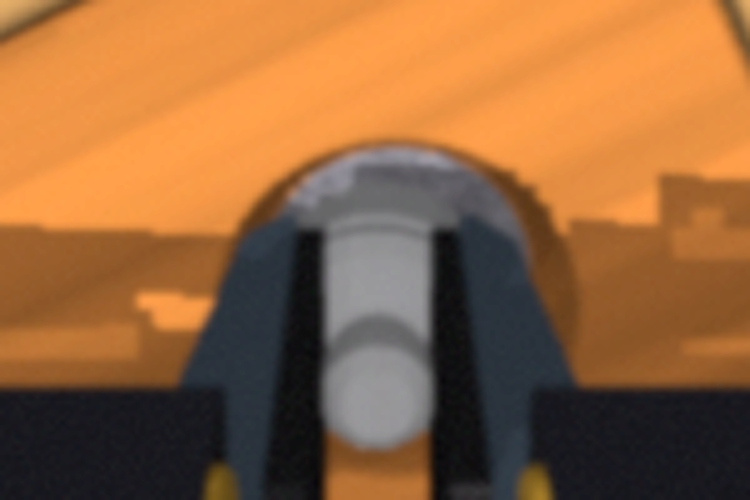

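The weight is inside the well, with felt showing in front of it. It sits about 2.5 mm off to −y of the mouth's centre (col 380 vs 405 in the crop), and the side forces agree. I'll re-centre it and set it down.

To row units: -0.3 cm is -0.005, -0.15 cm is -0.0025.

drive_tool(series=[0,0,-0.005,0,0.0017,0.0033,-0.005,0,0.0017,0.0033,-0.0025,0,0.0017,0.0033,0,0,0.0017,0.0033,0,0])

```text
time_s: 10.52
tool_pos: [0.4885, -0.1815, 0.0057]
eef_rot: [-0.0, -0.0, 1.0, 0.0]
ft_force: [-1.5, 1.8, 8.0]
finger_gap: 0.0112
finger_force: 12.0
```

drive_tool(series=[0,0,0.0013,0,0,0,0.0013,0])

```text
time_s: 10.78
tool_pos: [0.4886, -0.1815, 0.0056]
eef_rot: [0.0, -0.0, 1.0, 0.0]
ft_force: [-3.5, 0.1, 12.4]
finger_gap: 0.0109
finger_force: 12.0
```

The contact height is the same after the lateral shift, so this is the felt floor. Releasing.

To row units: -0.13 cm is -0.0022.

drive_tool(series=[0,0,-0.0022,0,0,0,-0.0022,0])

```text
time_s: 11.02
tool_pos: [0.4888, -0.1816, 0.0058]
eef_rot: [0.0, -0.0, 1.0, 0.0]
ft_force: [-1.5, 1.3, 5.2]
finger_gap: 0.0112
finger_force: 12.0
```

drive_tool(series=[0,0,0,0,0,0,0,0,0,0,0,0,0,0,-0.0167,0,0,0,-0.0417,0,0,0,-0.0833,0,0,0,-0.1333,0,0,0,-0.1667,0,0,0,-0.1667,0], fingers=3.5)

```text
time_s: 12.15
tool_pos: [0.4901, -0.1822, 0.108]
eef_rot: [0.003, -0.0, 1.0, -0.001]
ft_force: [0.7, 0.5, 0.1]
finger_gap: 0.0348
finger_force: 0.0
```

Run:
```python
from h import *
p,P,c,E=cloud("wrist"); print(T_tool()[:3,3].round(4))
cv2.imwrite("pics/w8.png",cv2.convertScaleAbs(p,alpha=1.5))
def circ(lo,hi,cx,cy,R):
    s=P.reshape(-1,3); s=s[(np.linalg.norm(s[:,:2]-[cx,cy],axis=1)<R)&(s[:,2]>lo)&(s[:,2]<hi)]
    (x,y),r=cv2.minEnclosingCircle((s[:,:2]*1000).astype(np.float32)); print(len(s),s[:,2].mean().round(4),np.percentile(s[:,2],[5,95]).round(4),x,y,2*r)
circ(.020,.030,.49,-.182,.018); circ(.035,.05,.49,-.182,.02)
```

```text
[ 0.4891 -0.1818  0.1066]
171 0.0273 [0.021  0.0299] 488.16473388671875 -180.45909118652344 26.1118221282959
191 0.0446 [0.039 0.047] 488.3062744140625 -180.57533264160156 12.282306671142578
```

View pics/w8.png

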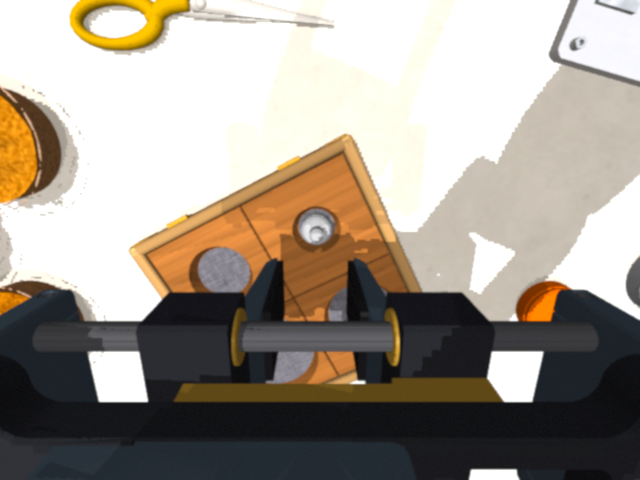

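Weight_50 stands in its well at (317,228). Its measured height looks a few mm too high, so I'll measure again with the arm at rest, using both cameras.

Run:
```python
from h import *
for n in("wrist","top"):
    p,P,c,E=cloud(n); s0=P.reshape(-1,3)
    b=(.489,-.182) if n=="wrist" else (.487,-.1845)
    def circ(lo,hi,R):
        s=s0[(np.linalg.norm(s0[:,:2]-b,axis=1)<R)&(s0[:,2]>lo)&(s0[:,2]<hi)]
        if len(s)<3: print(n,"none"); return
        (x,y),r=cv2.minEnclosingCircle((s[:,:2]*1000).astype(np.float32)); print(n,len(s),np.median(s[:,2]).round(4),np.percentile(s[:,2],[5,95]).round(4),round(x,1),round(y,1),round(2*r,1))
    circ(.021,.033,.02);circ(.036,.055,.02)
    a=s0[(np.linalg.norm(s0[:,:2]-b,axis=1)<.045)&(np.linalg.norm(s0[:,:2]-b,axis=1)>.03)]; print(" insert z",np.nanmedian(a[:,2]).round(4))
    f=s0[(np.linalg.norm(s0[:,:2]-b,axis=1)<.025)&(s0[:,2]<.012)]; print(" floor",len(f),np.median(f[:,2]).round(4))
    if n=="wrist":
        T=T_tool();print(T[:3,3].round(4))
        k=[(290,200),(345,200),(345,255),(290,255)]
    else: k=[(403,271),(433,271),(433,299),(403,299)]
    for w in wells(p,c,E,k): print(" ",w)
```

```text
wrist 594 0.0304 [0.0223 0.032 ] 487.9 -186.3 36.9
wrist 196 0.0454 [0.0386 0.047 ] 488.3 -180.5 12.2
 insert z 0.2375
 floor 228 0.0112
[ 0.4884 -0.1815  0.1056]
  (35.4, 0.4915, -0.1809, array([ 0.4911, -0.181 ]), np.float64(0.0338))
top none
top none
 insert z 0.4983
 floor 14 0.0104
  (81.3, 0.4859, -0.1868, array([ 0.4842, -0.1906]), np.float64(0.0562))
```

The case has a base: the floor is at z = 0.012, the body top at 0.032 and the knob at 0.047, and all of these fit. Weight_50 is therefore flat on its floor and centred. Next is weight_100.

To row units: 34.4 cm is 0.5733, 33 cm is 0.55.

drive_tool(series=[-0.0067,0.0417,0,0,-0.0167,0.1167,0,0,-0.0333,0.2,0,0,-0.05,0.2917,0,0,-0.0633,0.3833,0,0,-0.0767,0.475,0,0,-0.0883,0.55,0,0,-0.0933,0.5733,0.0083,0,-0.0933,0.5733,0.025,0,-0.0933,0.5733,0.05,0,-0.0933,0.5733,0.075,0,-0.0933,0.5733,0.09,0,-0.0933,0.5733,0.09,0,-0.0933,0.5733,0.09,0])

```text
time_s: 14.05
tool_pos: [0.545, 0.1623, 0.0519]
eef_rot: [0.0, 0.0, 1.0, 0.0]
ft_force: [-0.0, -0.3, 1.0]
finger_gap: 0.0351
finger_force: 0.0
```

To row units: 0.9 cm is 0.015, 0.5 cm is 0.0083.

drive_tool(series=[0.0012,0.0008,0.0083,0,0.0012,0.0008,0.015,0,0.0012,0.0008,0.015,0])

```text
time_s: 14.42
tool_pos: [0.5436, 0.1629, 0.0422]
eef_rot: [-0.0, -0.0, 1.0, -0.0]
ft_force: [1.1, 0.3, -0.2]
finger_gap: 0.0349
finger_force: 0.0
```

drive_tool(series=[0,0,0,0,0,0,0,0,0,0,0,0,0,0,0,0], fingers=0, squeeze=20)

```text
time_s: 14.92
tool_pos: [0.544, 0.1629, 0.0427]
eef_rot: [0.0, -0.0, 1.0, 0.0]
ft_force: [0.3, 0.3, -0.0]
finger_gap: 0.0131
finger_force: 20.0
```

To row units: -43.3 cm is -0.7217, -4.5 cm is -0.075.

drive_tool(series=[0,0,-0.0083,0,0,0,-0.025,0,0,0,-0.05,0,0,-0.0083,-0.075,0,0,-0.05,-0.075,0,0.0033,-0.1167,-0.075,0,0.005,-0.2,-0.075,0,0.0067,-0.2833,-0.075,0,0.0083,-0.3667,-0.075,0,0.01,-0.45,-0.075,0,0.0117,-0.5333,-0.075,0,0.015,-0.6167,-0.075,0,0.0167,-0.6833,-0.0667,0,0.0167,-0.7167,-0.05,0,0.0167,-0.7217,-0.025,0,0.0167,-0.7217,0,0,0.0167,-0.7217,0.0083,0,0.0167,-0.7217,0.0083,0])

```text
time_s: 17.18
tool_pos: [0.5339, -0.2689, 0.037]
eef_rot: [-0.001, -0.001, 1.0, 0.0]
ft_force: [0.1, 0.1, -1.4]
finger_gap: 0.0127
finger_force: 20.0
```

Run:
```python
from h import *
p,P,c,E=cloud("wrist"); print(T_tool()[:3,3].round(4))
cv2.imwrite("pics/w9.png",cv2.convertScaleAbs(cv2.resize(p[180:330,220:420],None,fx=4,fy=4),alpha=1.6))
```

```text
[ 0.5343 -0.2693  0.0375]
```

View pics/w9.png

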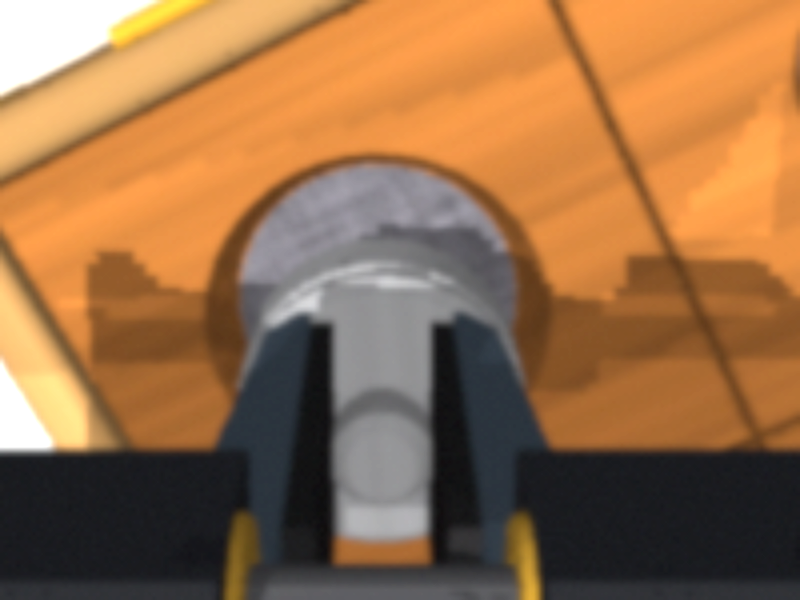

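Weight_100 is over its well: well column about 379, weight about 382, so it is well aligned. Lowering.

To row units: 2.75 cm is 0.0458, 2.6 cm is 0.0433.

drive_tool(series=[0,0,0.01,0,0,0,0.0233,0,0,0,0.0333,0,0,0,0.04,0,0,0,0.0433,0,0,0,0.0458,0,0,0,0.0458,0])

```text
time_s: 18.1
tool_pos: [0.534, -0.2701, 0.01]
eef_rot: [0.0, -0.0, 1.0, 0.0]
ft_force: [-0.6, 0.1, -1.0]
finger_gap: 0.0131
finger_force: 20.0
```

To row units: 0.12 cm is 0.002, 0.08 cm is 0.0013.

drive_tool(series=[0,0,0.0013,0,0,0,0.002,0,0,0,0.002,0])

```text
time_s: 18.48
tool_pos: [0.534, -0.2701, 0.0088]
eef_rot: [0.0, -0.0, 1.0, 0.0]
ft_force: [-0.2, 1.2, -0.8]
finger_gap: 0.0129
finger_force: 20.0
```

To row units: 0.07 cm is 0.0012.

drive_tool(series=[0,0,0.0012,0,0,0,0.0012,0])

```text
time_s: 18.73
tool_pos: [0.5341, -0.2701, 0.0086]
eef_rot: [0.0, -0.0, 1.0, -0.0]
ft_force: [-1.4, 0.6, 3.7]
finger_gap: 0.0127
finger_force: 20.0
```

To row units: 43.3 cm is 0.7217, 41 cm is 0.6833.

drive_tool(series=[0,0,0,0,0,0,0,0,0,0,0,0,0,0,-0.0167,0,0,0,-0.0417,0,0,0,-0.075,0,0,0.0333,-0.1,0,-0.0017,0.1167,-0.1,0,-0.0033,0.2,-0.1,0,-0.005,0.3,-0.1,0,-0.0083,0.4,-0.1,0,-0.0117,0.5,-0.1,0,-0.0133,0.6,-0.1,0,-0.015,0.6833,-0.0917,0,-0.015,0.7217,-0.075,0,-0.015,0.7217,-0.05,0,-0.015,0.7217,-0.0367,0,-0.015,0.7217,-0.0367,0,-0.015,0.7217,-0.0367,0], fingers=3.5)

```text
time_s: 21.1
tool_pos: [0.5433, 0.1621, 0.0305]
eef_rot: [0.0, 0.001, 1.0, 0.0]
ft_force: [1.0, -0.1, 0.3]
finger_gap: 0.0352
finger_force: 0.0
```

Run:
```python
from h import *
p,P,c,E=cloud("wrist"); print(T_tool()[:3,3].round(4)); rings(P,.543,.163)
p,P,c,E=cloud("top"); cv2.imwrite("pics/t10.png",p)
rings(P,.541,.162)
def circ(b,lo,hi,R):
    s=P.reshape(-1,3); s=s[(np.linalg.norm(s[:,:2]-b,axis=1)<R)&(s[:,2]>lo)&(s[:,2]<hi)]
    if len(s)>2:
        (x,y),r=cv2.minEnclosingCircle((s[:,:2]*1000).astype(np.float32)); print(len(s),np.median(s[:,2]).round(4),np.percentile(s[:,2],[5,95]).round(4),round(x,1),round(y,1),round(2*r,1))
for b,r in(((.4868,-.1835),.016),((.5316,-.2717),.024)): circ(b,.027,.037,r); circ(b,.042,.052,r)
```

```text
[0.5433 0.1623 0.0306]
0.018 2340 [0.5211 0.1664 0.023 ] [543.1 165.   73.9]
0.04 4637 [0.5398 0.1635 0.0449] [544.3 164.   58.7]
0.062 400 [0.5345 0.1633 0.0665] [537.4 163.2  57.1]
0.08 614 [0.5307 0.1637 0.0851] [528.  163.   57.1]
0.096 996 [0.5307 0.1633 0.1022] [536.1 163.2  61.5]
0.018 13 [0.5088 0.1773 0.0249] [508.4 178.6  11.2]
100 0.0319 [0.0282 0.0348] 484.5 -182.6 25.6
30 0.0467 [0.044  0.0509] 484.9 -182.7 11.8
304 0.0328 [0.0289 0.0362] 531.4 -272.1 43.5
44 0.0477 [0.0434 0.0505] 531.7 -271.3 14.8
```

Both placed weights sit at the right heights (0.032 and 0.033) and are centred. Next is weight_200. Its knob is between the fingers, in the grey stack.

To row units: 0.9 cm is 0.015, 0.05 cm is 0.0008.

drive_tool(series=[0,0.0008,0.0083,0,0,0.0008,0.015,0,0,0.0008,0.015,0])

```text
time_s: 21.58
tool_pos: [0.5425, 0.1633, 0.0207]
eef_rot: [-0.0, -0.0, 1.0, -0.0]
ft_force: [-0.9, -0.7, 0.1]
finger_gap: 0.0347
finger_force: 0.0
```

drive_tool(series=[0,0,0,0,0,0,0,0,0,0,0,0,0,0,0,0], fingers=0, squeeze=28)

```text
time_s: 22.08
tool_pos: [0.543, 0.1635, 0.0213]
eef_rot: [0.0, -0.0, 1.0, 0.0]
ft_force: [0.1, 0.0, -0.2]
finger_gap: 0.017
finger_force: 28.0
```

To row units: -30.1 cm is -0.5017, -1.5 cm is -0.025.

drive_tool(series=[0,0,-0.0083,0,0,0,-0.025,0,0,0,-0.05,0,0,0,-0.075,0,0,-0.0167,-0.0917,0,-0.0067,-0.0667,-0.0917,0,-0.0167,-0.15,-0.0917,0,-0.0267,-0.2333,-0.0917,0,-0.0367,-0.3167,-0.0917,0,-0.0467,-0.4,-0.0917,0,-0.055,-0.4667,-0.0833,0,-0.0583,-0.495,-0.0667,0,-0.0583,-0.5017,-0.05,0,-0.0583,-0.5017,-0.0333,0,-0.0583,-0.5017,-0.025,0,-0.0583,-0.5017,-0.025,0])

```text
time_s: 24.08
tool_pos: [0.5777, -0.1365, 0.0357]
eef_rot: [-0.001, -0.001, 1.0, 0.0]
ft_force: [0.8, 0.6, -1.6]
finger_gap: 0.0164
finger_force: 28.0
```

Run:
```python
from h import *
p,P,c,E=cloud("wrist"); print(T_tool()[:3,3].round(4))
cv2.imwrite("pics/w11.png",cv2.convertScaleAbs(cv2.resize(p[180:330,220:420],None,fx=4,fy=4),alpha=1.6))
```

```text
[ 0.578  -0.1368  0.0361]
```

View pics/w11.png

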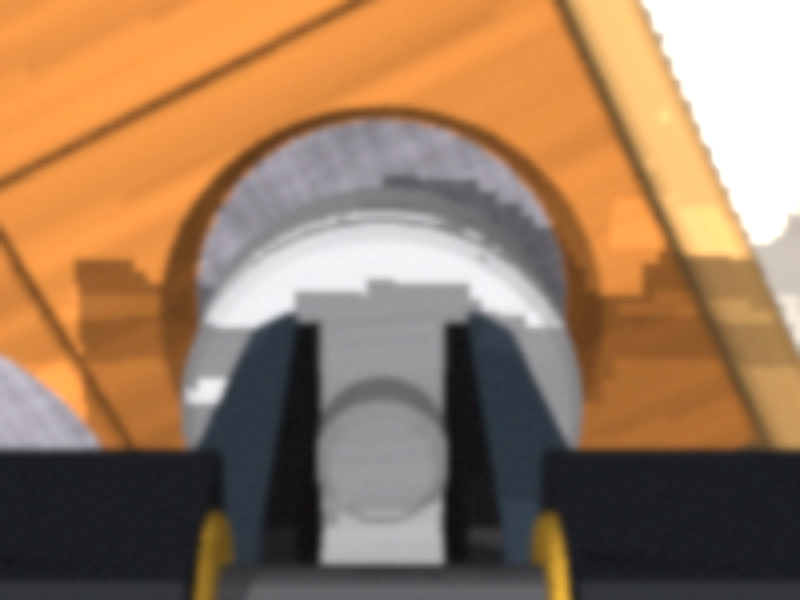

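Weight_200 (column about 382) is centred on its well (column about 382). Lowering 27 mm.

To row units: 2.6 cm is 0.0433, 2.5 cm is 0.0417.

drive_tool(series=[0,0,0.01,0,0,0,0.0217,0,0,0,0.0317,0,0,0,0.0383,0,0,0,0.0417,0,0,0,0.0433,0,0,0,0.0433,0])

```text
time_s: 25.0
tool_pos: [0.5781, -0.1376, 0.0102]
eef_rot: [0.0, -0.0, 1.0, 0.0]
ft_force: [-0.8, -0.8, -1.4]
finger_gap: 0.0167
finger_force: 28.0
```

To row units: 0.12 cm is 0.002, 0.07 cm is 0.0012.

drive_tool(series=[0,0,0.0012,0,0,0,0.002,0,0,0,0.002,0])

```text
time_s: 25.38
tool_pos: [0.5781, -0.1377, 0.0093]
eef_rot: [0.0, -0.0, 1.0, -0.0]
ft_force: [0.1, 0.3, 0.2]
finger_gap: 0.017
finger_force: 28.0
```

To row units: 0.05 cm is 0.0008.

drive_tool(series=[0,0,0.0008,0,0,0,0.0008,0])

```text
time_s: 25.62
tool_pos: [0.5781, -0.1377, 0.0092]
eef_rot: [0.0, -0.0, 1.0, -0.0]
ft_force: [-1.8, -0.4, 5.2]
finger_gap: 0.0166
finger_force: 28.0
```

To row units: 30.1 cm is 0.5017, -3.5 cm is -0.0583.

drive_tool(series=[0,0,0,0,0,0,0,0,0,0,0,0,0,0,-0.0167,0,0,0,-0.0417,0,0,0,-0.075,0,0.0033,0.0333,-0.1,0,0.0133,0.1167,-0.1,0,0.0233,0.2,-0.1,0,0.0333,0.2833,-0.1,0,0.0433,0.3667,-0.1,0,0.0533,0.45,-0.1,0,0.0583,0.495,-0.0833,0,0.0583,0.5017,-0.0583,0,0.0583,0.5017,-0.0333,0,0.0583,0.5017,-0.0133,0,0.0583,0.5017,0,0,0.0583,0.5017,0,0], fingers=4)

```text
time_s: 27.88
tool_pos: [0.5426, 0.1627, 0.0077]
eef_rot: [-0.001, 0.0, 1.0, -0.0]
ft_force: [-0.0, 0.4, 0.3]
finger_gap: 0.0402
finger_force: 0.0
```

To row units: 0.9 cm is 0.015, 0.5 cm is 0.0083.

drive_tool(series=[0,0,0.0083,0,0,0,0.015,0,0,0,0.015,0])

```text
time_s: 28.25
tool_pos: [0.5428, 0.1634, -0.0008]
eef_rot: [-0.0, -0.0, 1.0, -0.0]
ft_force: [0.5, 0.5, 0.3]
finger_gap: 0.0402
finger_force: 0.0
```

drive_tool(series=[0,0,0,0,0,0,0,0,0,0,0,0,0,0,0,0], fingers=0, squeeze=45)

```text
time_s: 28.75
tool_pos: [0.5431, 0.1636, -0.0004]
eef_rot: [0.0, -0.0, 1.0, 0.0]
ft_force: [-0.3, -0.4, 1.8]
finger_gap: 0.0205
finger_force: 45.0
```

To row units: -38.9 cm is -0.6483, -38 cm is -0.6333.

drive_tool(series=[0,0,-0.0083,0,0,0,-0.025,0,0,0,-0.05,0,0,0,-0.0833,0,0,-0.0083,-0.1167,0,-0.005,-0.0417,-0.1333,0,-0.0167,-0.1,-0.1333,0,-0.0333,-0.1833,-0.1333,0,-0.05,-0.2667,-0.1333,0,-0.07,-0.35,-0.1333,0,-0.0883,-0.4333,-0.1333,0,-0.1067,-0.5167,-0.1333,0,-0.1217,-0.5917,-0.1333,0,-0.13,-0.6333,-0.1167,0,-0.1333,-0.6483,-0.0917,0,-0.1333,-0.6483,-0.075,0,-0.1333,-0.6483,-0.0667,0,-0.1333,-0.6483,-0.0667,0,-0.1333,-0.6483,-0.0667,0])

```text
time_s: 31.12
tool_pos: [0.6234, -0.2249, 0.04]
eef_rot: [0.0, -0.001, 1.0, -0.0]
ft_force: [0.2, -0.8, -5.5]
finger_gap: 0.0206
finger_force: 45.0
```

Run:
```python
from h import *
p,P,c,E=cloud("wrist"); print(T_tool()[:3,3].round(4))
cv2.imwrite("pics/w12.png",cv2.convertScaleAbs(cv2.resize(p[180:330,220:420],None,fx=4,fy=4),alpha=1.6))
```

```text
[ 0.6235 -0.2251  0.0401]
```

View pics/w12.png

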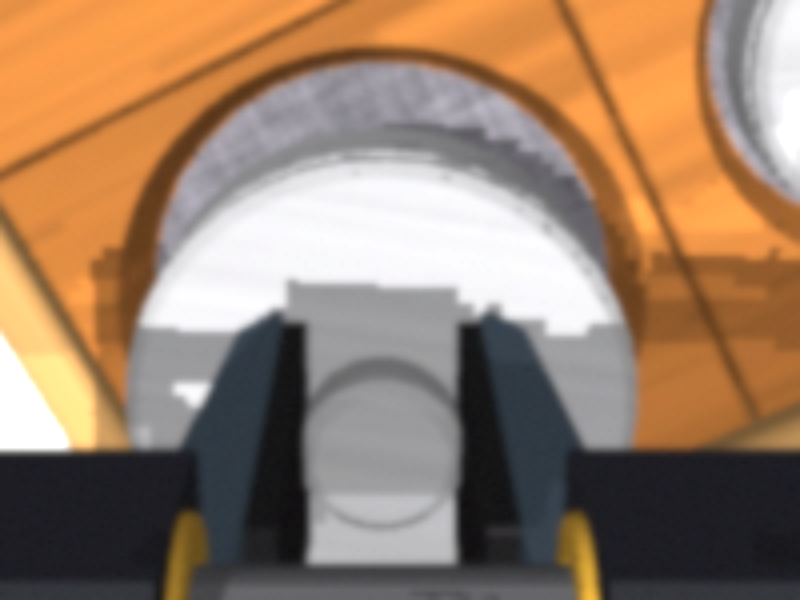

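Weight_500 (column about 382) is centred on its well (column about 383). Lowering 28 mm.

To row units: 2.65 cm is 0.0442, 2.5 cm is 0.0417.

drive_tool(series=[0,0,0.01,0,0,0,0.0217,0,0,0,0.0317,0,0,0,0.0383,0,0,0,0.0417,0,0,0,0.0442,0,0,0,0.0442,0])

```text
time_s: 32.05
tool_pos: [0.623, -0.2256, 0.0129]
eef_rot: [0.0, -0.0, 1.0, 0.0]
ft_force: [0.3, 0.1, -4.5]
finger_gap: 0.0206
finger_force: 45.0
```

To row units: 0.15 cm is 0.0025, 0.08 cm is 0.0013.

drive_tool(series=[0,0,0.0013,0,0,0,0.0025,0,0,0,0.0025,0])

```text
time_s: 32.42
tool_pos: [0.6231, -0.2256, 0.0117]
eef_rot: [0.0, -0.0, 1.0, -0.0]
ft_force: [-0.2, -0.2, -3.3]
finger_gap: 0.0207
finger_force: 45.0
```

To row units: 0.08 cm is 0.0013, 0.05 cm is 0.0008.

drive_tool(series=[0,0,0.0008,0,0,0,0.0013,0,0,0,0.0013,0])

```text
time_s: 32.8
tool_pos: [0.6231, -0.2256, 0.0116]
eef_rot: [0.0, -0.0, 1.0, -0.0]
ft_force: [-2.4, 0.9, 5.9]
finger_gap: 0.0201
finger_force: 45.0
```

In contact with the floor. I'll release, back away and check.

To row units: 33 cm is 0.55, 29 cm is 0.4833.

drive_tool(series=[0,0,0,0,0,0,0,0,0,0,0,0,0,0,-0.0167,0,0,0,-0.0417,0,0,0,-0.0833,0,0,0,-0.1333,0,0,0,-0.1833,0,0.0083,0.0833,-0.2333,0,0.0167,0.1833,-0.25,0,0.0167,0.2833,-0.25,0,0.0167,0.3833,-0.25,0,0.0167,0.4833,-0.25,0,0.0167,0.55,-0.25,0,0.0167,0.55,-0.25,0,0.0167,0.55,-0.25,0], fingers=4.5)

```text
time_s: 34.8
tool_pos: [0.6131, 0.1039, 0.1615]
eef_rot: [0.001, -0.0, 1.0, -0.0]
ft_force: [-0.4, 0.2, -0.1]
finger_gap: 0.0447
finger_force: 0.0
```

Run:
```python
from h import *
p,P,c,E=cloud("top")
cv2.imwrite("pics/t13.png",cv2.convertScaleAbs(cv2.resize(p[170:340,340:520],None,fx=3.5,fy=3.5),alpha=1.8))
def circ(n,b,lo,hi,R):
    s=P.reshape(-1,3); s=s[(np.linalg.norm(s[:,:2]-b,axis=1)<R)&(s[:,2]>lo)&(s[:,2]<hi)]
    (x,y),r=cv2.minEnclosingCircle((s[:,:2]*1000).astype(np.float32)); print(n,len(s),np.median(s[:,2]).round(4),np.percentile(s[:,2],[5,95]).round(4),round(x,1),round(y,1),round(2*r,1))
for n,b,r,h in((50,(.4868,-.1835),.016,.032),(100,(.5316,-.2717),.024,.033),(200,(.5752,-.1387),.032,.034),(500,(.6199,-.2266),.04,.036)): circ(n,b,h-.005,h+.004,r); circ(n,b,h+.011,h+.02,r)
print(bot.get_obs()["time_s"])
```

```text
50 101 0.0319 [0.0284 0.0345] 484.5 -182.8 25.7
50 30 0.047 [0.0437 0.0506] 484.9 -182.8 11.9
100 302 0.0333 [0.0295 0.036 ] 530.9 -271.2 42.1
100 42 0.0474 [0.0443 0.0516] 531.3 -271.2 14.2
200 584 0.0339 [0.0305 0.0373] 575.5 -139.2 58.7
200 64 0.0491 [0.0462 0.0519] 575.1 -139.0 18.2
500 931 0.0362 [0.033  0.0391] 619.7 -226.6 75.2
500 98 0.0509 [0.0484 0.0544] 619.3 -226.7 22.2
34.85
```

View pics/t13.png

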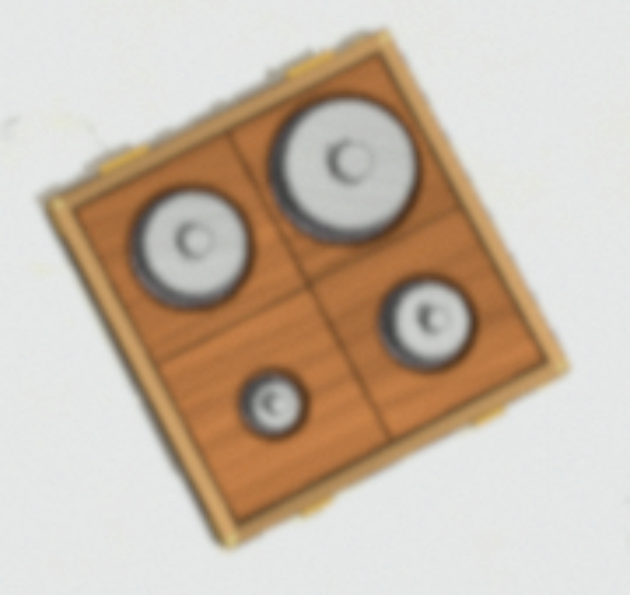

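All four weights stand knob up in their own wells, at the right heights and centred: 500 at (350,160), 200 at (192,245), 100 at (430,322) and 50 at (275,403) in the crop. Handing in.

```bash
python3 -c "
from station import bot
print(bot.finish_job())"
```

```text
the job is handed in; nothing more can be done
None
```

All four weights are in their matching wells, knob up and flat on the felt floor by the last depth check, and the job was handed in at about 35 s; the hand-in returned no verdict.

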